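# Shut, clamp and screw down a clamshell test fixture

### The arm

A 6-joint arm with a two-finger parallel gripper is mounted at the origin on a cart in front of the work surface, level with it; the furniture and walls round the work are solid. World frame = base frame: x ahead of the robot, y to its left, z up, the work surface at z = 0. Lengths are in m, angles in rad, forces in N, time in s.
With the tool pointing down it reaches from about 0.375 to 0.975 m from the base axis. Payload 3.8 kg.
Tool frame: the origin (TCP) lies at the very end of the fingers, on their centre line; the grasp point (between the pads) lies 19 mm behind it; z points along the fingers, y is the line along which they close (so a half turn about z gives the same grasp; the last joint's range is limited). The gripper opens to 85 mm and grips with 20 to 120 N. Pads are 22 mm wide; open, the fingers measure 114 mm over their backs; the gripper's body (76 mm by 85 mm) begins 54 mm behind the grasp point. The pads swing forward as they close: fully open they stand 13 mm farther back than shut.
Start: joints at [-1.31, 0.264, 1.604, -0, 1.274, -0.037], TCP at [0.198, -0.645, 0.195] pointing down, gripper open.
Joint ranges: [-2.63, 2.63], [-0.94, 2.18], [0.31, 2.57], [-1.31, 4.45], [0, 2.66], [-2.55, 2.55]. Speed limits (rad/s): [2.57, 2.57, 3.14, 3.14, 3.14, 3.14].

### API

Orientations are given as [roll, pitch, yaw] about the fixed x, y, z axes, in that order (R = Rz(yaw) Ry(pitch) Rx(roll)).
In Python, from rig import state, snapshot, camera_info, hand_in gives the robot as it stands. The module is installed in compiled form; this text tells all that it offers.
- The arm moves only by the tool apply_moves, never from a script. Its argument "series" is a list of rows, each a list of 3 entries, a list of its own where there are three numbers: the turn, a rotation vector about the tool's x, y, z in rad, then the shift along the tool's x, y, z in cm, then the finger opening in cm, from 0 to 8.54. A call has 1 to 12 rows; each row shifts and turns the commanded pose from where the row before left it, along the tool's axes as they then stand; what a row does not reach is not made up. A row lasts 1/8 s, in which the tool goes at most 62.5 mm and 10.7 degrees, less where a joint would pass 70% of its speed; a pose out of reach is approached as far as the arm can. A call with a gripper value outside its range is refused whole. The fingers move at their own pace and stop on an object; "squeeze" is the grip in N (left out, the last holds). Time passes only in rows, so rows that do not move let the fingers close. It gives the time, the measured TCP pose, the force, the opening and the grip force at its end, in the units of the state.
- state(): the state, without advancing time (a new reading comes with each control period).
- snapshot(name): name is "side" or "top"; returns (picture, depth): 480x640x3 uint8, red, green, blue; 480x640 float32, m along the optical axis (not along the pixel's ray), 0 where there is no reading.
- camera_info(name): a dict with "fx", "fy", "cx", "cy" (pixels), "extrinsics" (4x4, takes a point from camera to world coordinates). Camera axes: x right, y down, z forward; pixel columns grow to the right and rows downward; lengths in m; the calibration is good to about 2 mm. A picture is of the moment at which its call begins. camera_info takes no time and is no camera call.
- hand_in(): hands the job in; it is judged then, once.
The state is a dict: "clock": time; "q": joint angles; "qd": joint speeds; "joint_efforts": joint torques, N m; "position": TCP position; "ee_rot": TCP orientation; "wrist_force": force on the tool from outside, world axes, zero at the start; "moment": the same for the moment, N m; "opening": finger opening in m; "finger_force": force on a finger pad.
Only numpy, scipy, OpenCV 4.12 (cv2) and the standard library are available. Lean on these libraries where they do the work, as an engineer would, in place of code of your own. Each camera call takes 0.05 s, during which the arm holds its last target. There are 200 camera calls.

### The job

Get the clamshell test fixture ready for its run: take the forgotten tweezers out of its nest and lay them flat on the bench clear of everything, swing the lid fully shut, press the toggle-clamp handle down over centre until it is right home, and only then turn the T-handle pressure screw on the lid clockwise (seen from above) to its end stop. Leave the other things on the bench where they are.

Things in the scene. Friction and masses are not known exactly. Their poses are not given: they have to be found in the camera images.
- fixture: Clamshell test fixture, bolted down. Origin: underside, below the nest's middle; x points from the clamp (front) to the lid hinge (back), z up. Aluminium base plate x -120 to +90, y -65 to +65 mm, top z = 14. Hinge towers at x = 68, y = +-52, up to z = 58. Clamp bracket x = -118 to -76, 26 mm wide, up to z = 75. A connector stands on the -y side, y to -65, z to 28.
- nest (a point): Centre of the nest's mouth at rim height (fixture 0, 0, 45 mm), fixture axes. The black nest frame is 108 x 108 mm outside, round an open 72 x 72 mm pocket; the chip on the green board inside is topped at 34 mm above the bench.
- lid (a joint): Lid angle, rad: 0 = fully shut on the nest, 2.0 = open stop (leaning back past upright). Stiff hinge (about 0.25 N m): it stays where it is left. Hinge axis along fixture y through x = 66, z = 52 mm. Aluminium plate 108 wide, 12 thick, mid-plane through the axis; top at z = 58 when shut. The T-handle is on its outer face (away from the nest when open, up when shut).
- lid_edge (a point): middle of the lid's free front edge, mid-thickness, 130 mm from the hinge axis; when shut its axes are parallel to the fixture's
- clamp_handle (a joint): Handle of the horizontal toggle clamp in front of the lid, rad: 0 = clamped (handle level, towards fixture -x), 1.05 = open (raised 60 degrees, hold-down arm up out of the lid's way). Pivot along fixture y at x = -102, z = 62 mm. Over-centre spring: press it past about 0.25 rad (up to 0.3 N m), then it snaps home and stays. The linked arm comes down on the lid's front edge.
- handle_tip (a point): middle of the round end of the clamp handle's black rubber grip, 84 mm from the pivot; the grip is 17 mm thick and runs from 38 to 84 mm from the pivot
- t_knob (a joint): Angle of the T-handle pressure screw in the lid, rad: 0 = backed off, 4.712 (270 degrees) = screwed down to its end stop. Grows when turned clockwise seen from above the shut lid. Friction about 0.1 N m; stays where it is left. At 0 its bar lies along the lid's front-back line with knob_end towards the front.
- knob_centre (a point): Centre of the T-handle on its axis, at the bar's mid height: 66 mm from the hinge axis along the lid, 49 mm out from its mid-plane; with the lid shut at fixture x = 0, y = 0, z = 101 mm. Hub 26 mm across, z = 85 to 111; below the bar there is free space down to a 40 mm wide boss at z = 69. The clamp's arm, when clamped, reaches from the front to x = -49 and up to z = 82.
- knob_end (a point): centre of the ball at one end of the T-handle's bar, 42 mm from the axis; the bar is a 12 mm round steel rod, 84 mm between the 16 mm black balls at its two like ends
- tweezers: Pale steel tweezers, 13 x 125 x 9 mm, lying on their side across the open nest on its front and back rims. Origin: middle of the underside; y along their length, z up. On the bench the origin is at z = 0.
- paste_jar: Bystander: jar with a wide lid, 52 mm across, 55 mm high, beside the fixture; origin at the middle of the underside
- marker: Bystander: dark marker pen 135 mm long (along its y), 13 mm thick, beside the fixture; origin at the middle of the underside
- steel_weight: Bystander: knobbed steel calibration weight, 30 mm across, 45 mm high; origin at the middle of the underside
- tape_roll: Bystander: roll of tape lying flat, 90 mm across, 24 mm high; origin at the middle of the underside
- cutter: Bystander: side-cutting pliers, 43 x 120 (along its y) x 13 mm; origin at the middle of the underside
- vial: Bystander: small white vial, 22 mm across, 52 mm high; origin at the middle of the underside
- chip_box: Flat chip box, 69 x 66 x 20 mm, fixed to the bench; origin at the middle of the underside
- toggle_clamp: Another, empty toggle clamp with a long handle behind the fixture, fixed to the bench, 55 x 184 (along its y) x 84 mm; origin under its base
- microscope: Stereo microscope, fixed to the bench: 292 mm (world x) by 200 mm (world y), 358 mm high; origin under its middle.

How it is judged:
On the way, in this order (a step that is already met when the one before it is completed fails the run):
1. the tweezers lie released on the bench, off the fixture, with the lid still open (height (world z) of tweezers below 0.008 m and contact force between tweezers and fixture below 0.05 N and linear speed of tweezers below 0.02 m/s and contact force between the fingers and tweezers below 0.05 N and value of joint lid above 0.5 rad), for 0.2 s.
2. the lid is swung down shut (the clamp may press it the last bit home) (value of joint lid below 0.12 rad), for 0.2 s.
3. the toggle clamp is home on the shut lid (value of joint lid below 0.03 rad and value of joint clamp_handle below 0.08 rad), for 0.2 s.
4. the T-handle is at its end stop (all of step 3 and value of joint t_knob above 4.61 rad), for 0.2 s.
At the end, for the whole second after the job is handed in: The tweezers lie still and flat on the bench (origin under 8 mm high), touching neither the fixture nor a bystander; the lid is shut to within 0.03 rad, the clamp handle home to within 0.08 rad and the T-handle within 0.1 rad of its clockwise end stop (all of step 4 and height (world z) of tweezers below 0.008 m and contact force between tweezers and fixture below 0.05 N and linear speed of tweezers below 0.02 m/s and contact force between tweezers and paste_jar below 0.05 N and contact force between tweezers and marker below 0.05 N and contact force between tweezers and steel_weight below 0.05 N and contact force between tweezers and tape_roll below 0.05 N and contact force between tweezers and cutter below 0.05 N and contact force between tweezers and vial below 0.05 N).
It fails at once if a bystander is moved by more than 25 mm (distance of any of paste_jar, marker, steel_weight, tape_roll, cutter, vial from where it was at the start of the episode above 0.025 m).
It fails at once if the T-handle is screwed down while the clamp is still open (value of joint t_knob above 3.2 rad and value of joint clamp_handle above 0.4 rad).
It also fails if it takes over 72 s, if anything falls off the work surface, if the arm or the gripper's body presses on something with over 40 N, if the wrist force passes 120 N, or if a joint passes its speed limit or range.

## Working session

There is one attempt and no reset: what is moved stays moved. The work goes in short steps, Python scripts to look and compute and a tool call to move; the robot and the scene stay as the last step left them, time stands still between calls to the robot, and variables do not carry over. Pictures are saved under pics/ and viewed, at most 10 in all, crops included, and the job is handed in when it is done.

Besides the shell and the picture viewer there is one more tool, called after ">>>" in YAML: its name, and indented under it one key for each argument. apply_moves: Moves the arm, as the interface text tells. Its arguments: {"type":"object","properties":{"series":{"type":"array"},"squeeze":{"type":"number"}},"required":["series"]}

```bash
mkdir -p pics
cat > h.py <<'E'
import numpy as np, cv2
from rig import state, snapshot, camera_info, hand_in
from scipy.spatial.transform import Rotation as R
def shot(n):
    p,d=snapshot(n); np.savez(f'{n}.npz',p=p,d=d); return p,d
def world(n,pix,d=None,z=None):
    c=camera_info(n);T=np.array(c['extrinsics']);out=[]
    for u,v in pix:
        ray=np.array([(u-c['cx'])/c['fx'],(v-c['cy'])/c['fy'],1.])
        if z is None:
            s=np.median(d[int(v)-1:int(v)+2,int(u)-1:int(u)+2])
        else: s=(z-T[2,3])/(T[:3,:3]@ray)[2]
        out.append(T[:3,:3]@(ray*s)+T[:3,3])
    return np.array(out)
def proj(n,P):
    c=camera_info(n);T=np.linalg.inv(np.array(c['extrinsics']));P=np.atleast_2d(P)@T[:3,:3].T+T[:3,3]
    return np.c_[P[:,0]/P[:,2]*c['fx']+c['cx'],P[:,1]/P[:,2]*c['fy']+c['cy']]
def save(p,name,crop=None,s=1):
    if crop: x,y,w,h=crop; p=p[y:y+h,x:x+w]
    cv2.imwrite(f'pics/{name}.png',cv2.resize(p,None,fx=s,fy=s,interpolation=cv2.INTER_CUBIC)[:,:,::-1])
E
python3 - <<'E'
from h import *
np.set_printoptions(precision=3,suppress=True)
for n in('top','side'):
    p,d=shot(n);save(p,n+'0');c=camera_info(n);print(n,c)
print(state())
E
```

```text
top {'fx': 521.0064051352622, 'fy': 521.0064051352622, 'cx': 320.00677504972106, 'cy': 238.89849566419284, 'extrinsics': array([[-0.03 , -0.993,  0.11 ,  0.432],
       [-0.999,  0.027, -0.028, -0.047],
       [ 0.025, -0.111, -0.994,  1.126],
       [ 0.   ,  0.   ,  0.   ,  1.   ]])}
side {'fx': 517.1764081186657, 'fy': 517.1764081186657, 'cx': 315.71465207857966, 'cy': 239.08161748361368, 'extrinsics': array([[-0.62 , -0.5  ,  0.605, -0.27 ],
       [-0.784,  0.374, -0.495,  0.585],
       [ 0.021, -0.781, -0.624,  0.909],
       [ 0.   ,  0.   ,  0.   ,  1.   ]])}
{'clock': 0.1, 'q': array([-1.31 ,  0.265,  1.605, -0.   ,  1.274, -0.037]), 'qd': array([-0.   , -0.001, -0.004,  0.   , -0.001,  0.   ]), 'joint_efforts': array([ -0.   , -51.671, -36.859,  -0.   ,   0.006,  -0.   ]), 'position': array([ 0.198, -0.645,  0.194]), 'ee_rot': array([-3.14 , -0.   ,  0.298]), 'wrist_force': array([ 0.881, -0.346,  0.396]), 'moment': array([ 0.023,  0.031, -0.025]), 'finger_force': 0.0, 'opening': 0.08537819643364411}
```

View pics/top0.png

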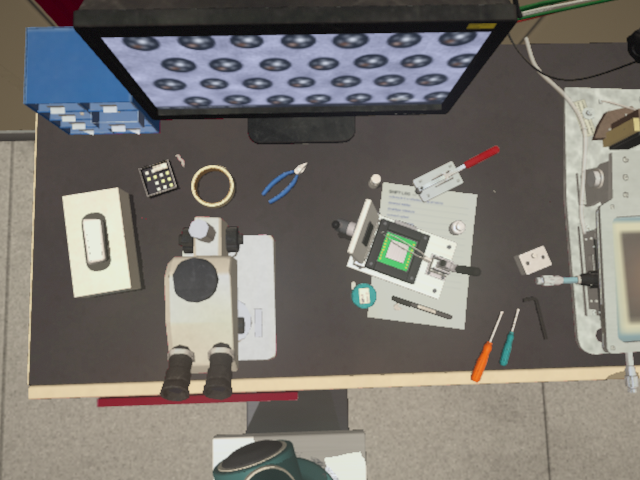

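View pics/side0.png

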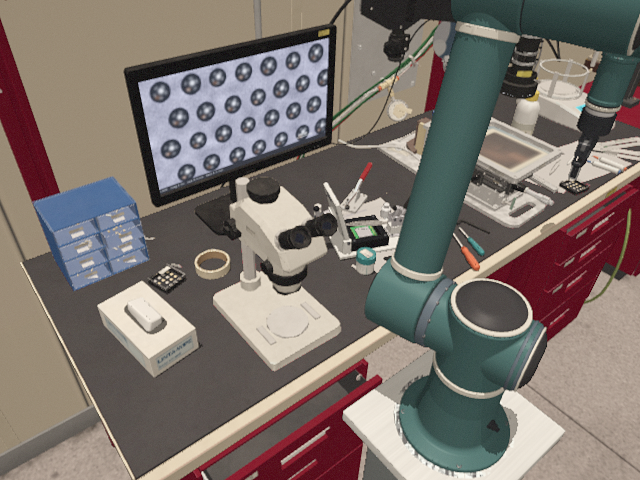

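The top view shows the fixture at about (400,255) with its lid open on the left, the hinge side. The clamp handle points right (475,270). The jar is at (363,295), the marker at (420,308), white vials or weights at (375,181) and (457,228), and the cutter at (285,185).

Run:
```python
from h import *
p=np.load('top.npz')['p'];save(p,'topc',(330,165,160,120),5)
p=np.load('side.npz')['p'];save(p,'sidec',(310,160,110,120),5)
```

```text
(no output)
```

View pics/topc.png

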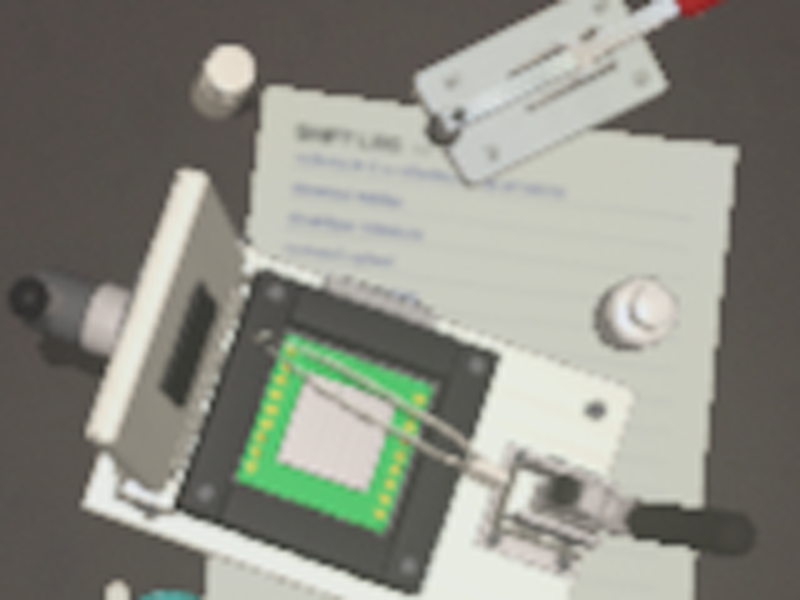

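View pics/sidec.png

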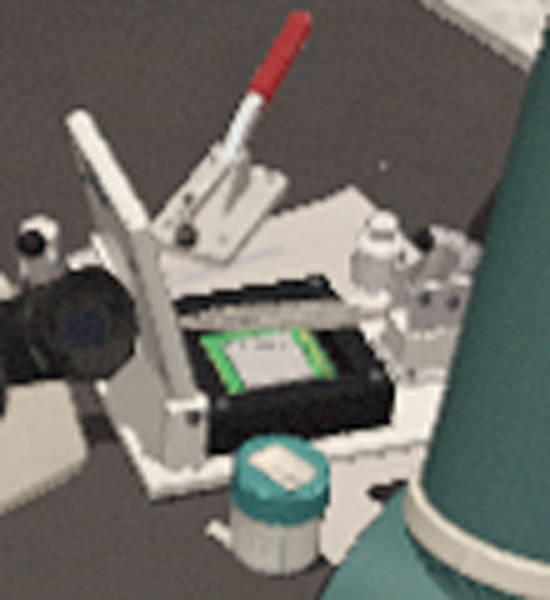

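The crop gives the nest corners at roughly (250,268), (498,352), (418,592) and (180,508). The tweezers run from (262,335) to (508,482). The side crop shows the lid leaning back, with the jar close to the base's near side.

Run:
```python
from h import *
np.set_printoptions(precision=4,suppress=True)
d=np.load('top.npz')['d']
cp=lambda L:[(330+u/5-.4,165+v/5-.4) for u,v in L]
P=world('top',cp([(250,268),(498,352),(418,592),(180,508)]),z=.045)
F=np.array([[54,-54],[-54,-54],[-54,54],[54,54]])/1e3
c=P[:,:2].mean(0);H=(F).T@(P[:,:2]-c);th=np.arctan2(H[0,1]-H[1,0],H[0,0]+H[1,1])
Rz=np.array([[np.cos(th),-np.sin(th)],[np.sin(th),np.cos(th)]])
print('fix',c,np.degrees(th),'res mm',(F@Rz.T+c-P[:,:2])*1e3, 'sizes',np.linalg.norm(np.roll(P,-1,0)-P,axis=1))
def f2w(x,y,z):return np.r_[c+Rz@[x,y],z]
T=world('top',cp([(262,335),(508,482)]),z=.052);print('tw',T,np.linalg.norm(T[1]-T[0]),T.mean(0),np.degrees(np.arctan2(*(T[1]-T[0])[[1,0]])), 'fixture frame',(T[:,:2]-c)@Rz)
W=lambda L,z:world('top',cp(L),z=z)
print('base corner',(W([(632,385),(85,503)],.014)[:,:2]-c)@Rz)
for n,L,z in(('jar',[(170,660)],.055),('weight',[(640,310)],.04),('vial',[(228,62)],.052)):
  w=W(L,z)[0];print(n,w,(w[:2]-c)@Rz)
# lid edge top corners & knob & handle by depth
for n,L in(('lidtop',[(190,172),(105,438)]),('grip',[(660,520),(735,532)]),('knob',[(30,298)])):
  w=world('top',cp(L),d);print(n,w,(w[:,:2]-c)@Rz)
for n,z in(('marker',[(392,298),(450,316)]),('jar2',[(363,295)])):
  w=world('top',z,z=.013 if n=='marker' else .055);print(n,w)
```

```text
fix [ 0.5237 -0.2372] 69.66842897857975 res mm [[ 0.3075 -1.5688]
 [ 1.1588  0.181 ]
 [-0.64   -1.0599]
 [-0.8263  2.4477]] sizes [0.1099 0.1068 0.1048 0.1056]
tw [[ 0.5634 -0.2065  0.052 ]
 [ 0.4991 -0.3064  0.052 ]] 0.11868937140560809 [ 0.5313 -0.2564  0.052 ] -122.75082573180408 fixture frame [[ 0.0425 -0.0266]
 [-0.0734 -0.0011]]
base corner [[-0.1198 -0.0639]
 [ 0.0885  0.0606]]
jar [ 0.4299 -0.1625  0.055 ] [0.0374 0.1138]
weight [ 0.5712 -0.3694  0.04  ] [-0.1074 -0.0905]
vial [ 0.6797 -0.1971  0.052 ] [ 0.0918 -0.1324]
lidtop [[ 0.6101 -0.1641  0.1749]
 [ 0.5117 -0.1287  0.1761]] [[ 0.0986 -0.0556]
 [ 0.0975  0.0489]]
grip [[ 0.479  -0.3521  0.1084]
 [ 0.4721 -0.3704  0.1421]] [[-0.1232  0.002 ]
 [-0.1429  0.0021]]
knob [[ 0.5682 -0.1046  0.1474]] [[0.1398 0.0043]]
marker [[ 0.4251 -0.2276  0.013 ]
 [ 0.3833 -0.3497  0.013 ]]
jar2 [[ 0.4332 -0.1614  0.055 ]]
```

```bash
cat >> h.py <<'E'
C=np.array([.5237,-.2372]);TH=np.radians(69.5)
Rz=np.array([[np.cos(TH),-np.sin(TH)],[np.sin(TH),np.cos(TH)]])
def f2w(x,y,z): return np.r_[C+Rz@[x,y],z]/1. 
def w2f(p): p=np.asarray(p);return np.r_[Rz.T@(p[:2]-C),p[2]]
def delta(p0,yaw0,p,yaw):
    "turn about tool z, then shift in cm along tool axes AFTER the turn"
    M=R.from_euler('xyz',[np.pi,0,yaw]).as_matrix()
    return np.round(-(yaw-yaw0),3),np.round(M.T@(np.asarray(p)-p0)*100,2)
E
python3 - <<'E'
from h import *
np.set_printoptions(precision=4,suppress=True)
d=np.load('top.npz')['d']
for uv in [(440,262),(443,263),(446,261),(450,262),(436,258),(441,258),(458,268),(474,270)]: print(uv,w2f(world('top',[uv],d)[0]))
print(world('top',[(500,225),(500,245),(533,261),(497,150)],z=0))
s=state();print(delta(s['position'],.298,[.531,-.256,.22],.999))
E
```

```text
(440, 262) [-0.0856 -0.0014  0.0781]
(443, 263) [-0.0869  0.0019  0.1004]
(446, 261) [-0.0922 -0.0044  0.097 ]
(450, 262) [-0.1009 -0.0054  0.0947]
(436, 258) [-0.0816 -0.0109  0.0491]
(441, 258) [-0.0865 -0.0108  0.0717]
(458, 268) [-0.1179  0.0018  0.1014]
(474, 270) [-0.1381  0.0012  0.1401]
[[ 0.5774 -0.4754  0.    ]
 [ 0.5332 -0.4724  0.    ]
 [ 0.4961 -0.5428  0.    ]
 [ 0.7467 -0.4802  0.    ]]
(np.float64(-0.701), array([50.7 ,  6.99, -2.57]))
```

>>> apply_moves:
  series:
    - [[0, 0, -0.175], [0, 0, -0.65], 6]
    - [[0, 0, -0.175], [0, 0, -0.65], 6]
    - [[0, 0, -0.175], [0, 0, -0.65], 6]
    - [[0, 0, -0.176], [0, 0, -0.65], 5]
    - [[0, 0, 0], [5, 0.7, 0], 4]
    - [[0, 0, 0], [5, 0.7, 0], 4]
    - [[0, 0, 0], [5, 0.7, 0], 4]
    - [[0, 0, 0], [5, 0.7, 0], 4]
    - [[0, 0, 0], [5, 0.7, 0], 4]
    - [[0, 0, 0], [5, 0.7, 0], 4]
  squeeze: 40

```text
clock: 1.35
position: [0.3964, -0.4142, 0.221]
ee_rot: [-3.141, -0.0, 0.999]
wrist_force: [-0.5, -0.2, -0.1]
opening: 0.0398
finger_force: 0.0
```

>>> apply_moves:
  series:
    - [[0, 0, 0], [5, 0.7, 0], 4]
    - [[0, 0, 0], [5, 0.7, 0], 4]
    - [[0, 0, 0], [5, 0.7, 0], 4]
    - [[0, 0, 0], [5.7, 0.7, 0], 4]
    - [[0, 0, 0], [0, 0, 0], 4]
    - [[0, 0, 0], [0, 0, 0], 4]

```text
clock: 2.1
position: [0.5309, -0.2567, 0.2209]
ee_rot: [-3.14, 0.001, 1.0]
wrist_force: [0.1, 0.3, -0.1]
opening: 0.0401
finger_force: 0.0
```

>>> apply_moves:
  series:
    - [[0, 0, 0], [0, 0, 5], 4]
    - [[0, 0, 0], [0, 0, 5], 4]
    - [[0, 0, 0], [0, 0, 4], 4]
    - [[0, 0, 0], [0, 0, 2], 4]
    - [[0, 0, 0], [0, 0, 1.4], 4]
    - [[0, 0, 0], [0, 0, 0], 4]
    - [[0, 0, 0], [0, 0, 0], 0]
    - [[0, 0, 0], [0, 0, 0], 0]
    - [[0, 0, 0], [0, 0, 0], 0]
    - [[0, 0, 0], [0, 0, 0], 0]
    - [[0, 0, 0], [0, 0, 0], 0]

```text
clock: 3.48
position: [0.5314, -0.2568, 0.0476]
ee_rot: [3.141, 0.0, 0.999]
wrist_force: [-0.5, 0.6, -0.3]
opening: -0.0001
finger_force: 0.0
```

Run:
```python
from h import *
p,d=shot('side');save(p,'s1',(325,190,110,80),7)
```

```text
(no output)
```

View pics/s1.png

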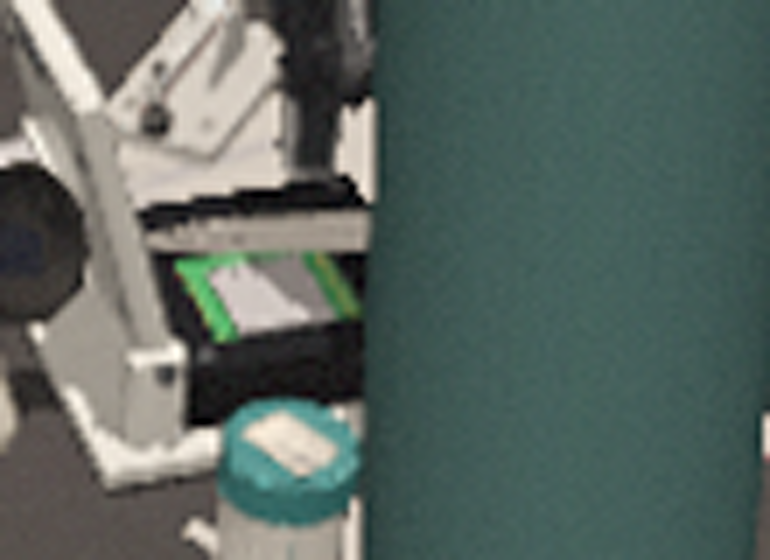

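The closed finger tips are at about (310,178) in the crop. The tweezers strip passes below and in front of them, around y 210–250. I'll check this by projecting the TCP and the tweezers.

Run:
```python
from h import *
np.set_printoptions(precision=4,suppress=True)
cr=lambda P:(proj('side',P)-[325,190])*7+3
print('tcp',cr(state()['position']))
print('tw ends top/bot',cr([[.5634,-.2065,.045],[.5634,-.2065,.054],[.5313,-.2564,.045],[.5313,-.2564,.054],[.4991,-.3064,.045]]))
print('nest corners',cr([f2w(x/1e3,y/1e3,.045) for x,y in[(54,54),(54,-54),(-54,-54)]]))
z=np.load('side.npz');d=z['d']
for u,v in[(200,230),(300,230),(310,150),(310,165)]:
  print(world('side',[(325+u/7,190+v/7)],d), w2f(world('side',[(325+u/7,190+v/7)],d)[0]))
z=np.load('top.npz')['d'] # before
print(world('top',[(330+x/5,165+y/5) for x,y in[(490,470),(470,462),(430,440)]],z))
p,d=shot('top');save(p,'t1',(370,215,80,60),8)
```

```text
tcp [[303.5417 238.6755]]
tw ends top/bot [[154.639  250.47  ]
 [155.9708 232.2829]
 [302.3152 244.2208]
 [304.2207 226.0762]
 [449.2692 238.048 ]]
nest corners [[200.9441 378.5862]
 [104.0748 215.3878]
 [352.6335 171.4145]]
[[ 0.5584 -0.2274  0.0473]] [ 0.0213 -0.0291  0.0473]
[[ 0.536  -0.2611  0.0456]] [-0.0181 -0.0199  0.0456]
[[ 0.522  -0.2472  0.0988]] [-0.01   -0.0019  0.0988]
[[ 0.5205 -0.2465  0.0929]] [-0.0099 -0.0003  0.0929]
[[ 0.5037 -0.3005  0.0494]
 [ 0.5073 -0.2926  0.0482]
 [ 0.5173 -0.2772  0.0439]]
```

View pics/t1.png

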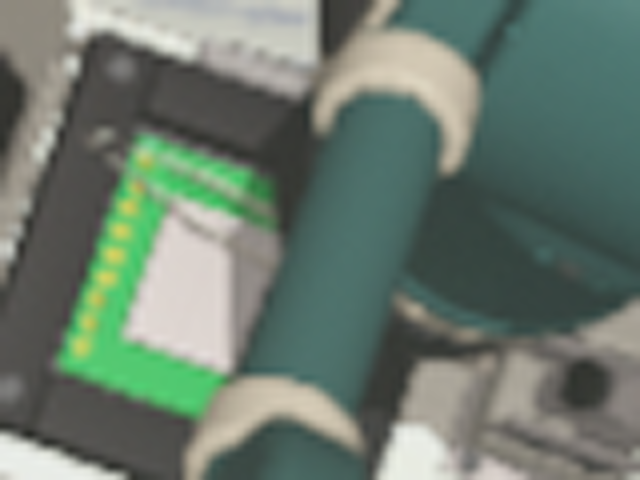

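The top view shows the tweezers still in place, with the arm covering the grasp area. I'll check where the fingers end in the depth data.

Run:
```python
from h import *
np.set_printoptions(precision=4,suppress=True)
print('tcp f',w2f(state()['position']),state()['opening'])
z=np.load('side.npz');d=z['d'];p=z['p']
for u in(366,369,372):
  for v in range(207,232,2):
    w=world('side',[(u,v)],d)[0];print(u,v,p[v,u],w2f(w))
```

```text
tcp f [-0.0157 -0.014   0.0474] 6.27527054454108e-05
366 207 [134 129 124] [-0.0033 -0.0111  0.1085]
366 209 [140 135 131] [-0.0034 -0.0101  0.1025]
366 211 [118 113 109] [-0.0031 -0.0082  0.0973]
366 213 [127 122 119] [-0.0042 -0.0091  0.0898]
366 215 [136 127 118] [-0.0045 -0.0085  0.0834]
366 217 [18 18 16] [-0.0251 -0.0504  0.043 ]
366 219 [18 23 20] [-0.0222 -0.0429  0.0419]
366 221 [150 141 128] [-0.0145 -0.0256  0.0488]
366 223 [161 151 140] [-0.0118 -0.0186  0.0474]
366 225 [143 141 124] [-0.008  -0.0095  0.0478]
366 227 [132 125 121] [-0.0141 -0.0208  0.0313]
366 229 [133 128 123] [-0.0096 -0.0102  0.033 ]
366 231 [133 127 121] [-0.0066 -0.0025  0.0323]
369 207 [37 37 39] [-0.0079 -0.0021  0.1137]
369 209 [37 38 40] [-0.009  -0.0031  0.1062]
369 211 [40 42 42] [-0.0095 -0.0028  0.0997]
369 213 [47 47 46] [-0.0094 -0.0014  0.0941]
369 215 [75 70 67] [-0.0129 -0.0074  0.0825]
369 217 [27 22 23] [-0.0335 -0.0483  0.0428]
369 219 [22 22 24] [-0.0311 -0.0421  0.0406]
369 221 [148 138 128] [-0.0228 -0.0237  0.0484]
369 223 [159 148 137] [-0.021  -0.0187  0.0454]
369 225 [140 141 124] [-0.0161 -0.0073  0.0477]
369 227 [ 49 111  62] [-0.0237 -0.0215  0.0288]
369 229 [120 121 111] [-0.0202 -0.0129  0.0287]
369 231 [134 126 123] [-0.0147 -0.0005  0.032 ]
372 207 [27 31 29] [-0.0167 -0.0021  0.112 ]
372 209 [59 58 55] [-0.0172 -0.0017  0.1055]
372 211 [81 80 77] [-0.0181 -0.0023  0.0983]
372 213 [105 102  97] [-0.0208 -0.0063  0.0884]
372 215 [55 53 51] [-0.043  -0.0498  0.0468]
372 217 [38 33 34] [-0.0409 -0.0442  0.0442]
372 219 [16 17 19] [-0.0379 -0.0368  0.043 ]
372 221 [170 160 149] [-0.0308 -0.0212  0.0485]
372 223 [158 148 137] [-0.0268 -0.0118  0.0492]
372 225 [140 131 122] [-0.0256 -0.008   0.0452]
372 227 [62 81 56] [-0.033  -0.0213  0.0269]
372 229 [ 96 122  68] [-0.0287 -0.0113  0.0281]
372 231 [ 63 115  64] [-0.0256 -0.0037  0.0273]
```

Run:
```python
from h import *
np.set_printoptions(precision=3,suppress=True)
print(proj('side',[[.198,-.645,.194],[.198,-.645,.207],[.198,-.645,.23],[.198,-.645,.26]]))
s=state();print(s['q'],s['position'],s['ee_rot'],s['clock'],s['finger_force'])
p=cv2.imread('pics/side0.png')[:,:,::-1]; a=p[120:210,540:640]
q=np.load('side.npz')['p'][150:240,340:440]
save(np.hstack([a,q]),'cmp',None,4)
```

```text
[[570.743 186.549]
 [572.407 182.278]
 [575.4   174.593]
 [579.405 164.312]]
[-0.492  0.239  1.926  0.     0.976  0.079] [ 0.531 -0.257  0.047] [-3.141 -0.     0.999] 3.575 0.0
```

View pics/cmp.png

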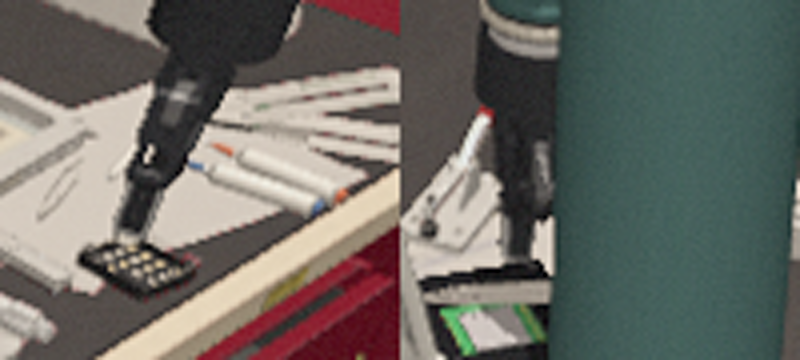

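Going by depth, the visible fingers end about 35 mm above the reported TCP. I'll lift and check the finger end against clear background.

>>> apply_moves:
  series:
    - [[0, 0, 0], [0, 0, -5], 0]
    - [[0, 0, 0], [0, 0, -4], 0]
    - [[0, 0, 0], [0, 0, 0], 0]
    - [[0, 0, 0], [0, 0, 0], 0]

```text
clock: 4.08
position: [0.531, -0.2567, 0.1371]
ee_rot: [-3.141, 0.0, 0.999]
wrist_force: [0.1, -0.0, -0.6]
opening: 0.0001
finger_force: 0.0
```

Run:
```python
from h import *
np.set_printoptions(precision=3,suppress=True)
s=state();t=s['position'];print(t,s['opening'])
p,d=shot('side')
A=proj('side',[t+[0,0,k] for k in(0,.02,.04,.06,.08)]);print(A)
c=camera_info('side');T=np.array(c['extrinsics'])
v,u=np.mgrid[150:260,330:400];s=d[150:260,330:400]
P=np.stack([(u-c['cx'])/c['fx']*s,(v-c['cy'])/c['fy']*s,s],-1)@T[:3,:3].T+T[:3,3]
r=np.hypot(P[...,0]-t[0],P[...,1]-t[1]);m=(r<.03)&(P[...,2]>.06);print('lowest tool pts',np.sort(P[...,2][m])[:15])
q=P[m];
for z in np.arange(.06,.24,.01):
  k=q[(q[:,2]>z)&(q[:,2]<=z+.01)]
  if len(k):F=(k[:,:2]-C)@Rz;print(round(z,2),len(k),F.min(0),F.max(0))
p2,d2=shot('top')
save(np.hstack([p[150:270,310:430],p2[195:315,360:480]]),'chk',None,3.3)
```

```text
[ 0.531 -0.257  0.137] 0.0001456967673834361
[[370.802 196.942]
 [371.463 190.66 ]
 [372.136 184.262]
 [372.822 177.746]
 [373.52  171.108]]
lowest tool pts [0.171 0.172 0.173 0.173 0.173 0.174 0.174 0.175 0.175 0.175 0.176 0.177
 0.178 0.178 0.179]
0.17 16 [-0.021 -0.025] [-0.002 -0.004]
0.18 31 [-0.023 -0.023] [-0.001  0.002]
0.19 34 [-0.022 -0.016] [-0.001  0.003]
0.2 17 [-0.022 -0.015] [-0.001  0.004]
0.21 17 [-0.013 -0.038] [0.003 0.015]
0.22 13 [-0.015 -0.041] [0.004 0.016]
0.23 18 [-0.006 -0.027] [0.005 0.002]
```

View pics/chk.png

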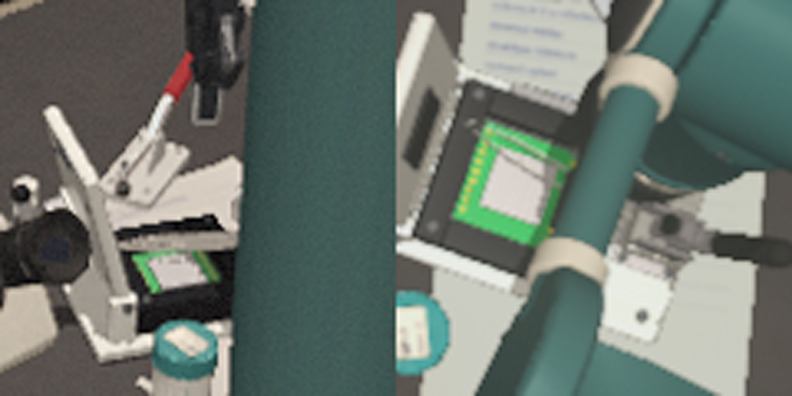

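The finger ends really are about 35 mm above the nominal TCP when shut. I'll measure the same thing at opening 4 cm.

>>> apply_moves:
  series:
    - [[0, 0, 0], [0, 0, 0], 4]
    - [[0, 0, 0], [0, 0, 0], 4]
    - [[0, 0, 0], [0, 0, 0], 4]
    - [[0, 0, 0], [0, 0, 0], 4]

```text
clock: 4.68
position: [0.5314, -0.2569, 0.1374]
ee_rot: [-3.141, -0.0, 0.999]
wrist_force: [0.1, -0.0, -0.1]
opening: 0.0402
finger_force: 0.0
```

```bash
cat >> h.py <<'E'
def tool(rad=.07,zmin=.03):
    s0=state();t=s0['position'];p,d=shot('side');c=camera_info('side');T=np.array(c['extrinsics'])
    v,u=np.mgrid[0:480,0:640]
    P=np.stack([(u-c['cx'])/c['fx']*d,(v-c['cy'])/c['fy']*d,d],-1)@T[:3,:3].T+T[:3,3]
    M=R.from_euler('xyz',s0['ee_rot']).as_matrix();L=(P-t)@M
    m=(np.hypot(L[...,0],L[...,1])<rad)&(d>0)&(L[...,2]<.01)&(L[...,2]>-.12)
    q=L[m];print('tcp',t,'open',s0['opening'])
    for z in np.arange(.01,-.12,-.01):
        k=q[(q[:,2]<=z)&(q[:,2]>z-.01)]
        if len(k):print(f'toolz {z*1e3:.0f}',len(k),(k.min(0)*1e3).round(),(k.max(0)*1e3).round())
E
python3 -c "
from h import *
tool()"
```

```text
tcp [ 0.53136219 -0.25688353  0.13737447] open 0.040161488789362855
toolz -30 15 [ -9. -31. -39.] [ 13.  23. -34.]
toolz -40 37 [ -7. -37. -50.] [ 14.  21. -41.]
toolz -50 46 [-10. -36. -60.] [ 14.  26. -50.]
toolz -60 35 [ -8. -39. -70.] [ 13.  26. -61.]
toolz -70 16 [ -3. -37. -80.] [ 14.  29. -70.]
toolz -80 46 [ -9. -56. -90.] [ 16.  46. -80.]
toolz -90 48 [ -10.  -60. -100.] [ 19.  56. -90.]
toolz -100 60 [ -10.  -63. -110.] [  20.   62. -100.]
toolz -110 59 [ -13.  -65. -120.] [  20.   61. -110.]
```

>>> apply_moves:
  series:
    - [[0, 0, 0], [0, 0, 5], 3]
    - [[0, 0, 0], [0, 0, 4], 3]
    - [[0, 0, 0], [0, 0, 2], 3]
    - [[0, 0, 0], [0, 0, 1], 3]
    - [[0, 0, 0], [0, 0, 0.4], 3]
    - [[0, 0, 0], [0, 0, 0], 3]

```text
clock: 5.48
position: [0.5323, -0.2574, 0.0146]
ee_rot: [3.14, -0.0, 0.999]
wrist_force: [0.5, 0.0, 0.8]
opening: 0.0302
finger_force: 0.0
```

>>> apply_moves:
  series:
    - [[0, 0, 0], [0, 0, 0], 0]
    - [[0, 0, 0], [0, 0, 0], 0]
    - [[0, 0, 0], [0, 0, 0], 0]
    - [[0, 0, 0], [0, 0, 0], 0]
    - [[0, 0, 0], [0, 0, 0], 0]

```text
clock: 6.1
position: [0.5326, -0.2575, 0.0149]
ee_rot: [3.139, -0.0, 0.999]
wrist_force: [-0.4, -0.2, 5.9]
opening: 0.0095
finger_force: 39.4
```

>>> apply_moves:
  series:
    - [[0, 0, 0], [0, 0, -1], 0]
    - [[0, 0, 0], [0, 0, -2], 0]
    - [[0, 0, 0], [0, 0, -4], 0]
    - [[0, 0, 0], [0, 0, -5], 0]
    - [[0, 0, 0], [0, 0, -4], 0]
    - [[0, 0, 0], [0, 0, 0], 0]

```text
clock: 6.85
position: [0.5345, -0.2586, 0.1799]
ee_rot: [3.131, -0.001, 0.999]
wrist_force: [0.2, 0.5, -0.6]
opening: 0.0094
finger_force: 39.0
```

Run:
```python
from h import *
np.set_printoptions(precision=3,suppress=True)
s=state();print(s['position'],s['opening'],s['finger_force'],s['wrist_force'])
tool()
p=np.load('side.npz')['p'];p2,_=shot('top')
save(np.hstack([p[110:260,310:430],p2[195:345,360:480]]),'lift',None,3.3)
print(delta(s['position'],.999,[.575,-.457,s['position'][2]],0.05))
```

```text
[ 0.535 -0.259  0.18 ] 0.009358357488183243 39.04254734516144 [ 0.18   0.477 -0.593]
tcp [ 0.535 -0.259  0.18 ] open 0.009358357488183243
toolz -20 20 [-31.  -7. -30.] [ 35.   8. -26.]
toolz -30 131 [-38. -17. -40.] [ 68.  10. -30.]
toolz -40 35 [ -8. -21. -50.] [ 16.  13. -40.]
toolz -50 33 [ -7. -24. -60.] [ 14.  15. -50.]
toolz -60 34 [ -8. -21. -69.] [ 14.   5. -60.]
toolz -70 10 [ -3. -19. -80.] [ 15.  15. -70.]
toolz -80 51 [ -8. -41. -90.] [ 17.  37. -80.]
toolz -90 28 [  -9.  -49. -100.] [ 17.   9. -90.]
toolz -100 57 [ -14.  -55. -110.] [  20.   47. -100.]
toolz -110 64 [ -14.  -62. -120.] [  20.   21. -110.]
(np.float64(0.949), array([ 3.05, 20.02,  0.  ]))
```

View pics/lift.png

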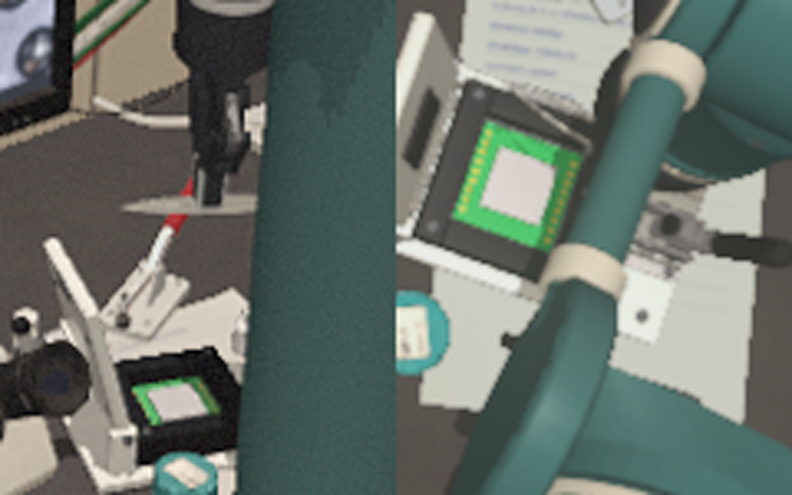

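The tweezers are held level (left half, around (190,205)) and the nest is empty. Next I'll carry them to the clear bench area.

>>> apply_moves:
  series:
    - [[0, 0, 0.158], [0, 0, 0], 0]
    - [[0, 0, 0.158], [0, 0, 0], 0]
    - [[0, 0, 0.158], [0, 0, 0], 0]
    - [[0, 0, 0.158], [0, 0, 0], 0]
    - [[0, 0, 0.158], [0, 0, 0], 0]
    - [[0, 0, 0.159], [0, 0, 0], 0]
    - [[0, 0, 0], [0.7, 5, 0], 0]
    - [[0, 0, 0], [0.7, 5, 0], 0]
    - [[0, 0, 0], [0.7, 5, 0], 0]
    - [[0, 0, 0], [0.9, 5, 0], 0]
    - [[0, 0, 0], [0, 0, 0], 0]
    - [[0, 0, 0], [0, 0, 0], 0]

```text
clock: 8.45
position: [0.57, -0.454, 0.171]
ee_rot: [-3.138, 0.003, 0.049]
wrist_force: [0.8, -0.1, -0.3]
opening: 0.0095
finger_force: 39.1
```

Run:
```python
from h import *
np.set_printoptions(precision=3,suppress=True)
s=state();print(s['position'],s['ee_rot'])
# heights of bench under target from first top depth: reprint from fresh top view excluded; use side tool view
tool()
```

```text
[ 0.57  -0.454  0.171] [-3.138  0.003  0.049]
tcp [ 0.57  -0.454  0.171] open 0.009488997544253345
```

>>> apply_moves:
  series:
    - [[0, 0, 0], [0, 0, 5], 0]
    - [[0, 0, 0], [0, 0, 5], 0]
    - [[0, 0, 0], [0, 0, 4], 0]
    - [[0, 0, 0], [0, 0, 2.5], 0]
    - [[0, 0, 0], [0, 0, 1], 0]
    - [[0, 0, 0], [0, 0, 0], 0]

```text
clock: 9.25
position: [0.5711, -0.454, -0.0017]
ee_rot: [-3.141, 0.001, 0.051]
wrist_force: [-0.4, -0.0, 0.3]
opening: 0.0095
finger_force: 39.1
```

>>> apply_moves:
  series:
    - [[0, 0, 0], [0, 0, 0.5], 0]
    - [[0, 0, 0], [0, 0, 0.5], 0]
    - [[0, 0, 0], [0, 0, 0], 0]

```text
clock: 9.62
position: [0.5712, -0.4552, -0.0114]
ee_rot: [3.142, -0.0, 0.05]
wrist_force: [0.4, 0.5, -1.1]
opening: 0.0093
finger_force: 39.1
```

>>> apply_moves:
  series:
    - [[0, 0, 0], [0, 0, 0.4], 0]
    - [[0, 0, 0], [0, 0, 0], 0]

```text
clock: 9.88
position: [0.5709, -0.455, -0.016]
ee_rot: [-3.141, 0.001, 0.05]
wrist_force: [-0.7, 0.2, -1.1]
opening: 0.0095
finger_force: 39.1
```

>>> apply_moves:
  series:
    - [[0, 0, 0], [0, 0, 0.4], 0]
    - [[0, 0, 0], [0, 0, 0], 0]

```text
clock: 10.12
position: [0.5709, -0.4549, -0.0201]
ee_rot: [-3.141, 0.001, 0.05]
wrist_force: [-0.3, 0.2, 0.7]
opening: 0.0094
finger_force: 39.1
```

>>> apply_moves:
  series:
    - [[0, 0, 0], [0, 0, 0.3], 0]
    - [[0, 0, 0], [0, 0, 0], 0]

```text
clock: 10.38
position: [0.5711, -0.455, -0.0229]
ee_rot: [-3.141, 0.0, 0.05]
wrist_force: [-0.7, -0.7, 0.1]
opening: 0.0098
finger_force: 39.1
```

>>> apply_moves:
  series:
    - [[0, 0, 0], [0, 0, 0.3], 0]
    - [[0, 0, 0], [0, 0, 0], 0]

```text
clock: 10.62
position: [0.5711, -0.4549, -0.0259]
ee_rot: [-3.141, 0.0, 0.05]
wrist_force: [-1.1, 1.0, 0.4]
opening: 0.0096
finger_force: 39.1
```

>>> apply_moves:
  series:
    - [[0, 0, 0], [0, 0, 0.2], 0]
    - [[0, 0, 0], [0, 0, 0], 0]

```text
clock: 10.88
position: [0.5712, -0.455, -0.0277]
ee_rot: [-3.141, 0.0, 0.05]
wrist_force: [0.5, 0.5, -1.0]
opening: 0.0095
finger_force: 39.1
```

>>> apply_moves:
  series:
    - [[0, 0, 0], [0, 0, 0.2], 0]
    - [[0, 0, 0], [0, 0, 0], 0]

```text
clock: 11.12
position: [0.5711, -0.455, -0.0298]
ee_rot: [-3.141, 0.0, 0.05]
wrist_force: [-0.2, -0.8, -0.2]
opening: 0.0093
finger_force: 39.1
```

>>> apply_moves:
  series:
    - [[0, 0, 0], [0, 0, 0.2], 0]
    - [[0, 0, 0], [0, 0, 0], 0]

```text
clock: 11.38
position: [0.5713, -0.4552, -0.03]
ee_rot: [-3.142, 0.0, 0.05]
wrist_force: [-3.0, 1.3, 6.6]
opening: 0.0092
finger_force: 40.0
```

Contact is at -0.030, so the tip offset is about 30 mm. I'll release here.

>>> apply_moves:
  series:
    - [[0, 0, 0], [0, 0, 0], 3.5]
    - [[0, 0, 0], [0, 0, 0], 3.5]
    - [[0, 0, 0], [0, 0, 0], 3.5]
    - [[0, 0, 0], [0, 0, -1], 3.5]
    - [[0, 0, 0], [0, 0, -4], 3.5]
    - [[0, 0, 0], [0, 0, -5], 3.5]
    - [[0, 0, 0], [0, 0, -5], 3.5]
    - [[0, 0, 0], [0, 0, -4], 3.5]
    - [[0, 0, 0], [0, 0, -3], 0]
    - [[0, 0, 0], [0, 0, 0], 0]

```text
clock: 12.62
position: [0.5733, -0.4568, 0.1937]
ee_rot: [3.136, -0.006, 0.05]
wrist_force: [0.2, -1.1, -0.3]
opening: 0.0006
finger_force: 0.0
```

Run:
```python
from h import *
np.set_printoptions(precision=4,suppress=True)
s=state();print(s['position'],s['ee_rot'])
print('to lid', delta(s['position'],s['ee_rot'][2],f2w(.145,.038,.20),1.213), f2w(.145,.038,.2))
```

```text
[ 0.5733 -0.4568  0.1937] [ 3.1359 -0.006   0.0498]
to lid (np.float64(-1.163), array([ 33.34, -16.14,  -0.63])) [ 0.5389 -0.0881  0.2   ]
```

>>> apply_moves:
  series:
    - [[0, 0, -0.166], [0, 0, 0], 0]
    - [[0, 0, -0.166], [0, 0, 0], 0]
    - [[0, 0, -0.166], [0, 0, 0], 0]
    - [[0, 0, -0.166], [0, 0, 0], 0]
    - [[0, 0, -0.166], [0, 0, 0], 0]
    - [[0, 0, -0.166], [0, 0, 0], 0]
    - [[0, 0, -0.167], [0, 0, 0], 0]
    - [[0, 0, 0], [0, 0, -1], 0]

```text
clock: 13.62
position: [0.5699, -0.4539, 0.1954]
ee_rot: [-3.136, -0.002, 1.211]
wrist_force: [-0.4, -0.5, -0.4]
opening: -0.0002
finger_force: 0.0
```

>>> apply_moves:
  series:
    - [[0, 0, 0], [4.7, -2.3, 0], 0]
    - [[0, 0, 0], [4.7, -2.3, 0], 0]
    - [[0, 0, 0], [4.7, -2.3, 0], 0]
    - [[0, 0, 0], [4.8, -2.3, 0], 0]
    - [[0, 0, 0], [4.8, -2.3, 0], 0]
    - [[0, 0, 0], [4.8, -2.3, 0], 0]
    - [[0, 0, 0], [4.8, -2.3, 0], 0]
    - [[0, 0, 0], [0, 0, 0], 0]
    - [[0, 0, 0], [0, 0, 0], 0]

```text
clock: 14.75
position: [0.5372, -0.0869, 0.1986]
ee_rot: [3.141, 0.001, 1.212]
wrist_force: [1.2, 0.0, -0.9]
opening: 0.0002
finger_force: 0.0
```

Run:
```python
from h import *
np.set_printoptions(precision=4,suppress=True)
s=state();print(w2f(s['position']),s['ee_rot'])
tool()
# tweezers on bench from top depth: pale points near target above bench
p,d=shot('top');c=camera_info('top');T=np.array(c['extrinsics'])
v,u=np.mgrid[0:480,0:640];P=np.stack([(u-c['cx'])/c['fx']*d,(v-c['cy'])/c['fy']*d,d],-1)@T[:3,:3].T+T[:3,3]
m=(abs(P[...,0]-.571)<.09)&(abs(P[...,1]+.455)<.05)&(p.min(-1)>110)
q=P[m];print(len(q),q.min(0),q.max(0),q.mean(0))
uv=np.c_[u[m],v[m]];print('px',uv.min(0),uv.max(0))
F=(P[...,:2]-C)@Rz
m=(P[...,2]>.165)&(P[...,2]<.19)&(abs(F[...,1])<.06)&(F[...,0]>.05)&(F[...,0]<.125);print('lid top',F[m].min(0),F[m].max(0),m.sum())
```

```text
[0.1455 0.04   0.1986] [3.1412 0.0005 1.2119]
tcp [ 0.5372 -0.0869  0.1986] open 0.00020854579921531324
toolz -30 12 [ -9.  -6. -40.] [ 13.   8. -34.]
toolz -40 38 [ -9. -16. -50.] [ 14.   8. -40.]
toolz -50 35 [ -9. -16. -59.] [ 14.   8. -50.]
toolz -60 36 [ -8. -18. -70.] [ 15.  10. -60.]
toolz -70 13 [ -1. -17. -79.] [ 16.   9. -71.]
toolz -80 60 [-11. -37. -90.] [ 16.  35. -80.]
toolz -90 42 [  -8.  -45. -100.] [ 18.  45. -90.]
toolz -100 72 [ -10.  -53. -110.] [  20.   53. -100.]
toolz -110 78 [ -16.  -61. -120.] [  20.   53. -110.]
549 [ 0.4916 -0.5047 -0.0074] [ 0.6533 -0.405   0.0304] [ 0.5861 -0.4285  0.0013]
px [467 191] [521 265]
lid top [0.0892 0.0214] [0.1041 0.05  ] 92
```

>>> apply_moves:
  series:
    - [[0, 0, 0.1745], [0, 0, 0], 0]
    - [[0, 0, 0.1745], [0, 0, 0], 0]
    - [[0, 0, 0.1745], [0, 0, 0], 0]
    - [[0, 0, 0.1745], [0, 0, 0], 0]
    - [[0, 0, 0.1745], [0, 0, 0], 0]
    - [[0, 0, 0.1745], [0, 0, 0], 0]
    - [[0, 0, 0.1745], [0, 0, 0], 0]
    - [[0, 0, 0.1745], [0, 0, 0], 0]
    - [[0, 0, 0.1745], [0, 0, 0], 0]
    - [[0, 0, 0], [0, 0, 0], 0]
    - [[0, 0, 0], [0, 0, 0], 0]

```text
clock: 16.23
position: [0.5372, -0.0877, 0.1984]
ee_rot: [3.141, 0.0, -0.356]
wrist_force: [0.4, 0.2, -0.8]
opening: -0.0
finger_force: 0.0
```

>>> apply_moves:
  series:
    - [[0, 0, 0], [0, 0, 3], 0]
    - [[0, 0, 0], [0, 0, 3], 0]
    - [[0, 0, 0], [0, 0, 2.2], 0]
    - [[0, 0, 0], [0, 0, 0], 0]

```text
clock: 16.73
position: [0.5352, -0.0867, 0.1143]
ee_rot: [3.141, 0.005, -0.357]
wrist_force: [-0.2, 0.2, -0.2]
opening: -0.0001
finger_force: 0.0
```

```bash
cat >> h.py <<'E'
def where():
    s=state();print('f',w2f(s['position']).round(4),'rot',np.round(s['ee_rot'],3),'F',np.round(s['wrist_force'],1),'t',s['clock'])
def joints():
    "lid and handle from top/side depth"
    out={}
    for n in('top','side'):
        p,d=shot(n);c=camera_info(n);T=np.array(c['extrinsics']);v,u=np.mgrid[0:480,0:640]
        P=np.stack([(u-c['cx'])/c['fx']*d,(v-c['cy'])/c['fy']*d,d],-1)@T[:3,:3].T+T[:3,3]
        out[n]=(p,np.dstack([(P[...,:2]-C)@Rz,P[...,2]]),d>0)
    return out
E
python3 -c "
from h import *
where();tool()"
```

```text
f [0.145  0.042  0.1143] rot [ 3.141  0.005 -0.357] F [-0.2  0.2 -0.2] t 16.725
tcp [ 0.53516178 -0.08667145  0.1142639 ] open -0.0001112098586069043
toolz 10 27 [-10.  -1.   0.] [57. 63. 10.]
toolz 0 49 [-10.   1. -10.] [54. 62. -0.]
toolz -10 49 [-10.  39. -19.] [ 55.  59. -10.]
toolz -20 25 [-10.  -7. -30.] [ 51.  56. -21.]
toolz -30 27 [-11.  -7. -40.] [ 39.  51. -30.]
toolz -40 48 [-13. -16. -50.] [ 32.  52. -40.]
toolz -50 65 [-14. -17. -60.] [ 22.  50. -50.]
toolz -60 65 [-14. -17. -70.] [ 19.  47. -60.]
toolz -70 42 [-14. -19. -80.] [  4.  25. -70.]
toolz -80 107 [-16. -38. -90.] [ 12.  33. -80.]
toolz -90 122 [ -17.  -46. -100.] [ 16.  41. -90.]
toolz -100 106 [ -19.  -54. -110.] [  12.   50. -100.]
toolz -110 135 [ -20.  -61. -120.] [  12.   57. -110.]
```

>>> apply_moves:
  series:
    - [[0, 0, 0], [0, 1.5, -0.3], 0]
    - [[0, 0, 0], [0, 1.2, 0], 0]
    - [[0, 0, 0], [0, 1.2, 0], 0]
    - [[0, 0, 0], [0, 1.2, 0], 0]
    - [[0, 0, 0], [0, 1.2, 0], 0]

```text
clock: 17.4
position: [0.515, -0.1467, 0.1197]
ee_rot: [-3.142, -0.001, -0.358]
wrist_force: [0.8, 2.9, 2.4]
opening: -0.0004
finger_force: 1.4
```

Run:
```python
from h import *
where()
o=joints()
for n in o:
    p,F,ok=o[n]
    m=ok&(F[...,1]>-.052)&(F[...,1]<-.02)&(F[...,0]<.16)&(F[...,0]>-.1)&(F[...,2]>.1)&(F[...,2]<.2)
    if m.sum(): k=F[m];t=k[k[:,2]>k[:,2].max()-.012];print(n,m.sum(),'top',t.mean(0).round(3),k[:,2].max().round(3))
```

```text
f [0.0817 0.0399 0.1197] rot [-3.142e+00 -1.000e-03 -3.580e-01] F [0.8 2.9 2.4] t 17.4
side 17 top [ 0.069 -0.049  0.157] 0.163
```

>>> apply_moves:
  series:
    - [[0, 0, 0], [0, 1.05, 0.3], 0]
    - [[0, 0, 0], [0, 1.05, 0.3], 0]
    - [[0, 0, 0], [0, 1.24, 0.67], 0]
    - [[0, 0, 0], [0, 1.24, 0.67], 0]
    - [[0, 0, 0], [0, 0.95, 0.96], 0]
    - [[0, 0, 0], [0, 0.95, 0.96], 0]
    - [[0, 0, 0], [0, 0, 0], 0]

```text
clock: 18.38
position: [0.4907, -0.2068, 0.079]
ee_rot: [3.141, 0.003, -0.359]
wrist_force: [0.1, -0.7, -0.5]
opening: -0.0001
finger_force: 0.0
```

Run:
```python
from h import *
where()
o=joints()
for n in o:
    p,F,ok=o[n]
    m=ok&(F[...,1]>-.052)&(F[...,1]<-.02)&(F[...,0]<.16)&(F[...,0]>-.07)&(F[...,2]>.06)&(F[...,2]<.2)
    if m.sum()>10:
        k=F[m];A=np.polyfit(k[:,0],k[:,2],1);print(n,m.sum(),'ang',np.arctan(-A[0]),k.min(0).round(3),k.max(0).round(3))
```

```text
f [0.0169 0.0416 0.079 ] rot [ 3.141e+00  3.000e-03 -3.590e-01] F [ 0.1 -0.7 -0.5] t 18.375
top 102 ang 0.6991931107344361 [ 0.045 -0.052  0.06 ] [ 0.063 -0.022  0.077]
side 99 ang 0.7190097011408032 [ 0.038 -0.052  0.06 ] [ 0.067 -0.02   0.088]
```

>>> apply_moves:
  series:
    - [[0, 0, 0], [0, 0.58, 1.04], 0]
    - [[0, 0, 0], [0, 0.58, 1.04], 0]
    - [[0, 0, 0], [0, 0.2, 0.8], 0]
    - [[0, 0, 0], [0, 0.2, 0.8], 0]
    - [[0, 0, 0], [0, 0.05, 0.8], 0]
    - [[0, 0, 0], [0, 0, 0.5], 0]
    - [[0, 0, 0], [0, 0, 0], 0]

```text
clock: 19.35
position: [0.4862, -0.2212, 0.0303]
ee_rot: [-3.141, 0.001, -0.358]
wrist_force: [-0.8, -0.7, -0.3]
opening: 0.0001
finger_force: 0.0
```

```bash
cat >> h.py <<'E'
def lid():
    o=joints()
    for n in o:
        p,F,ok=o[n]
        m=ok&(F[...,1]>-.05)&(F[...,1]<-.03)&(F[...,0]<.05)&(F[...,0]>-.06)&(F[...,2]>.05)&(F[...,2]<.085)
        if m.sum()>10:
            k=F[m];A=np.polyfit(k[:,0],k[:,2],1);print(n,m.sum(),'lid ang',-A[0],'z',k[:,2].mean(),k.min(0).round(3),k.max(0).round(3))
        m=ok&(abs(F[...,1])<.008)&(F[...,0]<-.13)&(F[...,0]>-.2)&(F[...,2]>.05)&(F[...,2]<.16)&(p.max(-1)<80)
        if m.sum()>5:
            k=F[m];print(n,'grip',m.sum(),k.min(0).round(3),k.max(0).round(3),'ang',np.arctan2(k[:,2]-.062,-.102-k[:,0]).mean())
E
python3 -c "
from h import *
where();lid()"
```

```text
f [0.0019 0.0407 0.0303] rot [-3.141e+00  1.000e-03 -3.580e-01] F [-0.8 -0.7 -0.3] t 19.35
top 105 lid ang 0.06738282674776877 z 0.05870488768003874 [ 0.026 -0.05   0.055] [ 0.05  -0.03   0.063]
side 56 lid ang 0.1059663732244527 z 0.060233752762642215 [ 0.014 -0.049  0.054] [ 0.05  -0.03   0.065]
```

>>> apply_moves:
  series:
    - [[0, 0, 0], [0, 0, 0.2], 0]
    - [[0, 0, 0], [0, 0, 0.2], 0]
    - [[0, 0, 0], [0, 0, 0], 0]

```text
clock: 19.82
position: [0.4866, -0.2215, 0.0269]
ee_rot: [-3.142, 0.0, -0.358]
wrist_force: [-0.5, -0.0, -0.1]
opening: 0.0001
finger_force: 0.0
```

>>> apply_moves:
  series:
    - [[0, 0, 0], [0, 0, 0.2], 0]
    - [[0, 0, 0], [0, 0, 0], 0]

```text
clock: 20.08
position: [0.4866, -0.2215, 0.0249]
ee_rot: [-3.142, 0.0, -0.358]
wrist_force: [0.5, -0.7, 0.2]
opening: -0.0
finger_force: 0.0
```

>>> apply_moves:
  series:
    - [[0, 0, 0], [0, 0, 0.15], 0]
    - [[0, 0, 0], [0, 0, 0], 0]

```text
clock: 20.32
position: [0.4867, -0.2216, 0.0234]
ee_rot: [-3.142, 0.0, -0.358]
wrist_force: [-0.1, 0.7, -0.4]
opening: -0.0002
finger_force: 0.0
```

>>> apply_moves:
  series:
    - [[0, 0, 0], [0, 0, 0.2], 0]
    - [[0, 0, 0], [0, 0, 0], 0]

```text
clock: 20.58
position: [0.487, -0.2217, 0.0222]
ee_rot: [3.142, -0.0, -0.358]
wrist_force: [-1.8, 1.3, 5.3]
opening: -0.0001
finger_force: 2.3
```

>>> apply_moves:
  series:
    - [[0, 0, 0], [0, 0, 0.2], 0]
    - [[0, 0, 0], [0, 0, 0], 0]

```text
clock: 20.82
position: [0.487, -0.2218, 0.022]
ee_rot: [3.142, 0.0, -0.358]
wrist_force: [-6.5, 3.0, 16.9]
opening: 0.0002
finger_force: 8.6
```

```bash
python3 -c "
from h import *
where();lid()"
```

```text
f [0.0016 0.0397 0.022 ] rot [ 3.142  0.    -0.358] F [-6.5  3.  16.9] t 20.825
top 101 lid ang -0.05751983577769092 z 0.056252701151187676 [ 0.027 -0.05   0.051] [ 0.05  -0.03   0.063]
side 55 lid ang -0.0330920440245515 z 0.05626167605566321 [ 0.014 -0.05   0.052] [ 0.05 -0.03  0.06]
```

>>> apply_moves:
  series:
    - [[0, 0, 0], [0, 0, -3], 0]
    - [[0, 0, 0], [0, 0, -5], 0]
    - [[0, 0, 0], [0, 0, -5], 0]
    - [[0, 0, 0], [1.3, 3.5, -0.3], 0]
    - [[0, 0, 0], [1.3, 3.6, 0], 0]
    - [[0, 0, 0], [1.4, 3.6, 0], 0]
    - [[0, 0, 0], [0, 0, 0], 0]
    - [[0, 0, 0], [0, 0, 0], 0]

```text
clock: 21.92
position: [0.4864, -0.3353, 0.152]
ee_rot: [-3.141, 0.001, -0.358]
wrist_force: [-0.0, -0.2, -0.4]
opening: -0.0001
finger_force: 0.0
```

```bash
python3 -c "
from h import *
where();lid()"
```

```text
f [-0.1049  0.0005  0.152 ] rot [-3.141e+00  1.000e-03 -3.580e-01] F [-0.  -0.2 -0.4] t 21.925
top 499 lid ang 0.004994329610777537 z 0.05622959769846629 [-0.06 -0.05  0.05] [ 0.05  -0.03   0.062]
top grip 21 [-0.139  0.002  0.118] [-0.13   0.008  0.136] ang 1.1186917701516828
side 108 lid ang -0.0012394146994223155 z 0.05633145294393053 [-0.058 -0.05   0.052] [ 0.05 -0.03  0.06]
```

>>> apply_moves:
  series:
    - [[0, 0, 0], [0, 0, 3], 0]
    - [[0, 0, 0], [0, 0, 2], 0]
    - [[0, 0, 0], [0, 0, 1.6], 0]
    - [[0, 0, 0], [0, 0, 0], 0]

```text
clock: 22.52
position: [0.4856, -0.3346, 0.0847]
ee_rot: [-3.141, 0.004, -0.357]
wrist_force: [-0.1, 0.5, -0.7]
opening: -0.0001
finger_force: 0.0
```

>>> apply_moves:
  series:
    - [[0, 0, 0], [0, 0.6, 0], 0]
    - [[0, 0, 0], [0, 1.1, 0.6], 0]
    - [[0, 0, 0], [0, 1.0, 0.8], 0]
    - [[0, 0, 0], [0, 0, 0], 0]

```text
clock: 23.02
position: [0.4765, -0.362, 0.0719]
ee_rot: [-3.142, 0.001, -0.359]
wrist_force: [-0.6, 0.3, -0.1]
opening: 0.0003
finger_force: 0.0
```

```bash
python3 -c "
from h import *
where();lid()"
```

```text
f [-0.1334  0.0005  0.0719] rot [-3.142e+00  1.000e-03 -3.590e-01] F [-0.6  0.3 -0.1] t 23.025
top 506 lid ang 0.0029973266651047658 z 0.056306213361582 [-0.06 -0.05  0.05] [ 0.05  -0.03   0.062]
side 101 lid ang -0.010101684336376062 z 0.056300719328668716 [-0.06  -0.049  0.051] [ 0.049 -0.03   0.061]
```

>>> apply_moves:
  series:
    - [[0, 0, 0], [0, 0.7, 0.9], 0]
    - [[0, 0, 0], [0, 0.1, 0.3], 0]
    - [[0, 0, 0], [0, 0, 0], 0]

```text
clock: 23.5
position: [0.474, -0.3682, 0.0598]
ee_rot: [-3.141, 0.001, -0.358]
wrist_force: [0.4, 0.9, -0.6]
opening: 0.0001
finger_force: 0.0
```

>>> apply_moves:
  series:
    - [[0, 0, 0], [0, 0.5, 0.8], 0]
    - [[0, 0, 0], [0, 0.1, 0.3], 0]

```text
clock: 23.75
position: [0.4725, -0.3746, 0.0492]
ee_rot: [3.141, -0.0, -0.358]
wrist_force: [1.6, -0.4, 1.3]
opening: 0.0001
finger_force: 0.5
```

Run:
```python
from h import *
where()
o=joints()
for n in o:
    p,F,ok=o[n]
    m=ok&(abs(F[...,1])<.015)&(F[...,0]<-.12)&(F[...,0]>-.2)&(F[...,2]>.03)&(F[...,2]<.13)
    k=F[m];print(n,m.sum());print(k[np.argsort(k[:,0])][::max(1,len(k)//15)].round(3))
```

```text
f [-0.1466 -0.0002  0.0492] rot [ 3.141 -0.    -0.358] F [ 1.6 -0.4  1.3] t 23.75
top 55
[[-0.162  0.009  0.077]
 [-0.15   0.012  0.101]
 [-0.144  0.012  0.1  ]
 [-0.143  0.012  0.096]
 [-0.143  0.01   0.104]
 [-0.142  0.01   0.093]
 [-0.141  0.007  0.079]
 [-0.139  0.012  0.125]
 [-0.138  0.008  0.07 ]
 [-0.135  0.007  0.117]
 [-0.134  0.005  0.072]
 [-0.132  0.006  0.073]
 [-0.13   0.007  0.074]
 [-0.128  0.005  0.073]
 [-0.127  0.006  0.07 ]
 [-0.125  0.006  0.067]
 [-0.124  0.004  0.07 ]
 [-0.122  0.012  0.127]
 [-0.121  0.001  0.069]]
side 0
[]
```

>>> apply_moves:
  series:
    - [[0, 0, 0], [0, 0.3, 0.6], 0]
    - [[0, 0, 0], [0, 0.1, 0.5], 0]
    - [[0, 0, 0], [0, 0, 0], 0]

```text
clock: 24.22
position: [0.4703, -0.3777, 0.0376]
ee_rot: [-3.141, 0.002, -0.358]
wrist_force: [0.9, 0.4, 0.3]
opening: -0.0
finger_force: 0.0
```

>>> apply_moves:
  series:
    - [[0, 0, 0], [0, 0, 0.3], 0]
    - [[0, 0, 0], [0, 0, 0], 0]

```text
clock: 24.48
position: [0.4713, -0.3783, 0.0363]
ee_rot: [3.141, -0.001, -0.358]
wrist_force: [-1.9, 0.6, 2.1]
opening: 0.0
finger_force: 1.6
```

>>> apply_moves:
  series:
    - [[0, 0, 0], [0, 0, 0.2], 0]
    - [[0, 0, 0], [0, 0, 0], 0]

```text
clock: 24.72
position: [0.4714, -0.3784, 0.036]
ee_rot: [3.141, -0.001, -0.358]
wrist_force: [-3.1, 4.3, 12.5]
opening: -0.0003
finger_force: 6.6
```

>>> apply_moves:
  series:
    - [[0, 0, 0], [0, 0, -4], 0]
    - [[0, 0, 0], [0, 0, -5], 0]
    - [[0, 0, 0], [0, 0, -4], 0]
    - [[0, 0, -0.1745], [0, 0, 0], 5]
    - [[0, 0, -0.1745], [0, 0, 0], 5]
    - [[0, 0, -0.1745], [0, 0, 0], 5]
    - [[0, 0, -0.1745], [0, 0, 0], 5]
    - [[0, 0, -0.1745], [0, 0, 0], 5]
    - [[0, 0, -0.1745], [0, 0, 0], 5]
    - [[0, 0, -0.1745], [0, 0, 0], 5]
    - [[0, 0, -0.1745], [0, 0, 0], 5]
    - [[0, 0, -0.175], [0, 0, 0], 5]

```text
clock: 26.22
position: [0.471, -0.3779, 0.1633]
ee_rot: [-3.142, -0.0, 1.219]
wrist_force: [-0.4, -0.4, 0.2]
opening: 0.0501
finger_force: 0.0
```

Run:
```python
from h import *
np.set_printoptions(precision=4,suppress=True)
where();o=joints()
for n in o:
    p,F,ok=o[n]
    m=ok&(abs(F[...,1])<.012)&(F[...,0]<-.13)&(F[...,0]>-.2)&(F[...,2]>.03)&(F[...,2]<.13)
    k=F[m]
    if len(k)>3:print(n,'handle',m.sum(),k.min(0),k.max(0),'slope',np.polyfit(k[:,0],k[:,2],1))
    m=ok&(np.hypot(F[...,0],F[...,1])<.058)&(F[...,2]>.09)&(F[...,2]<.115)
    k=F[m]
    if len(k)>3:
        w,V=np.linalg.eigh(np.cov(k[:,:2].T));print(n,'knob',m.sum(),k.min(0),k.max(0),k.mean(0),'axis',V[:,1])
save(np.hstack([o['top'][0][185:305,340:490],o['side'][0][150:270,300:450]]),'clamped',None,2.6)
```

```text
f [-0.1503  0.      0.1633] rot [-3.142 -0.     1.219] F [-0.4 -0.4  0.2] t 26.225
top handle 247 [-0.1943 -0.0075  0.0607] [-0.1309  0.0102  0.0759] slope [-0.0978  0.0529]
top knob 388 [-0.0513 -0.0184  0.0906] [0.0462 0.0139 0.1137] [-0.0017 -0.0011  0.1055] axis [-0.9781  0.2081]
side knob 218 [-0.0426 -0.0158  0.0903] [0.0521 0.0183 0.1124] [0.0055 0.0007 0.1028] axis [-0.9779  0.209 ]
```

View pics/clamped.png

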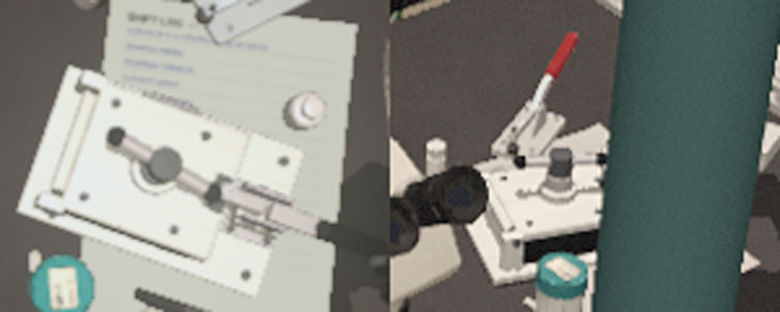

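The lid is shut and the clamp handle is level. The bar runs from (117,137) to (213,195), so the knob is already at about 0.2 rad. Next I'll go to the knob.

>>> apply_moves:
  series:
    - [[0, 0, 0], [5, 0, 0], 5]
    - [[0, 0, 0], [5, 0, 0], 5]
    - [[0, 0, 0], [5, 0.1, 0], 5]
    - [[0, 0, 0], [0, 0, 0], 5]
    - [[0, 0, 0], [0, 0, 0], 5]

```text
clock: 26.95
position: [0.5244, -0.238, 0.1636]
ee_rot: [3.141, 0.001, 1.212]
wrist_force: [0.7, -0.6, 0.0]
opening: 0.0502
finger_force: 0.0
```

```bash
python3 -c "
from h import *
where();s=state();print(delta(s['position'],s['ee_rot'][2],f2w(0,0,.052),s['ee_rot'][2]),s['q'])"
```

```text
f [-0.0005 -0.001   0.1636] rot [3.141e+00 1.000e-03 1.212e+00] F [ 0.7 -0.6  0. ] t 26.95
(np.float64(-0.0), array([ 0.05, -0.1 , 11.16])) [-4.68917933e-01  1.00170171e-01  1.85606471e+00 -6.70826739e-04
  1.18518684e+00 -1.10226201e-01]
```

>>> apply_moves:
  series:
    - [[0, 0, 0], [0, -0.1, 4], 5]
    - [[0, 0, 0], [0, 0, 4], 5]
    - [[0, 0, 0], [0, 0, 2], 5]
    - [[0, 0, 0], [0, 0, 1], 5]
    - [[0, 0, 0], [0, 0, 0], 5]

```text
clock: 27.58
position: [0.5236, -0.2381, 0.0537]
ee_rot: [-3.142, 0.0, 1.212]
wrist_force: [0.3, -0.2, 0.2]
opening: 0.0498
finger_force: 0.0
```

>>> apply_moves:
  series:
    - [[0, 0, 0], [0, 0, 0], 0]
    - [[0, 0, 0], [0, 0, 0], 0]
    - [[0, 0, 0], [0, 0, 0], 0]
    - [[0, 0, 0], [0, 0, 0], 0]
  squeeze: 50

```text
clock: 28.08
position: [0.5264, -0.2388, 0.0557]
ee_rot: [3.135, 0.001, 1.213]
wrist_force: [4.7, -2.0, 1.3]
opening: 0.0242
finger_force: 49.5
```

>>> apply_moves:
  series:
    - [[0, 0, 0.17], [0, 0, 0], 0]
    - [[0, 0, 0.17], [0, 0, 0], 0]
    - [[0, 0, 0.17], [0, 0, 0], 0]
    - [[0, 0, 0.17], [0, 0, 0], 0]

```text
clock: 28.58
position: [0.5263, -0.2388, 0.0557]
ee_rot: [3.136, -0.003, 0.528]
wrist_force: [4.6, -1.7, 1.6]
opening: 0.0242
finger_force: 49.6
```

```bash
cat >> h.py <<'E'
def knob():
    o=joints()
    for n in o:
        p,F,ok=o[n]
        m=ok&(np.hypot(F[...,0],F[...,1])<.056)&(np.hypot(F[...,0],F[...,1])>.015)&(F[...,2]>.093)&(F[...,2]<.111)
        k=F[m]
        if len(k)>3:
            w,V=np.linalg.eigh(np.cov(k[:,:2].T));print(n,'knob',len(k),k.mean(0).round(3),'axis',V[:,1].round(3),'bar ang deg',np.degrees(np.arctan2(V[1,1],V[0,1])).round(1))
E
python3 -c "
from h import *
where();knob();s=state();print(s['q'][[0,5]],s['moment'],s['opening'])"
```

```text
f [-0.0006 -0.003   0.0557] rot [ 3.136e+00 -3.000e-03  5.280e-01] F [ 4.6 -1.7  1.6] t 28.575
top knob 110 [-0.007  0.006  0.104] axis [-0.647  0.763] bar ang deg 130.3
side knob 133 [0.009 0.001 0.103] axis [-0.601  0.799] bar ang deg 126.9
[-0.46903704  0.57138324] [-0.32876751 -0.66526018 -0.11894434] 0.024135597975590565
```

The knob follows the gripper: the bar moved 39°.

>>> apply_moves:
  series:
    - [[0, 0, 0.17], [0, 0, 0], 0]
    - [[0, 0, 0.17], [0, 0, 0], 0]
    - [[0, 0, 0.17], [0, 0, 0], 0]
    - [[0, 0, 0.17], [0, 0, 0], 0]
    - [[0, 0, 0.17], [0, 0, 0], 0]
    - [[0, 0, 0.17], [0, 0, 0], 0]
    - [[0, 0, 0.17], [0, 0, 0], 0]
    - [[0, 0, 0.17], [0, 0, 0], 0]
    - [[0, 0, 0.17], [0, 0, 0], 0]
    - [[0, 0, 0.17], [0, 0, 0], 0]
    - [[0, 0, 0.15], [0, 0, 0], 0]
    - [[0, 0, 0], [0, 0, 0], 0]

```text
clock: 30.18
position: [0.5264, -0.2387, 0.0558]
ee_rot: [-3.137, -0.004, -1.318]
wrist_force: [4.0, -1.2, 1.0]
opening: 0.0244
finger_force: 49.6
```

>>> apply_moves:
  series:
    - [[0, 0, 0], [0, 0, 0], 5]
    - [[0, 0, 0], [0, 0, 0], 5]
    - [[0, 0, 0], [0, 0, 0], 5]
    - [[0, 0, 0], [0, 0, -3], 5]
    - [[0, 0, 0], [0, 0, -3], 5]
    - [[0, 0, 0], [0, 0, 0], 5]

```text
clock: 30.92
position: [0.5256, -0.2385, 0.1165]
ee_rot: [-3.137, -0.004, -1.317]
wrist_force: [0.4, 0.4, -0.4]
opening: 0.0501
finger_force: 0.0
```

```bash
python3 -c "
from h import *
where();knob();s=state();print(s['q'][[0,5]],s['opening'])"
```

```text
f [-0.0006 -0.0022  0.1165] rot [-3.137 -0.004 -1.317] F [ 0.4  0.4 -0.4] t 30.925
top knob 101 [0.029 0.012 0.105] axis [-0.928 -0.373] bar ang deg -158.1
side knob 101 [0.008 0.003 0.103] axis [-0.921 -0.39 ] bar ang deg -157.1
[-0.46928292  2.41825724] 0.04937193116178874
```

>>> apply_moves:
  series:
    - [[0, 0, -0.18], [0, 0, 0], 5]
    - [[0, 0, -0.18], [0, 0, 0], 5]
    - [[0, 0, -0.18], [0, 0, 0], 5]
    - [[0, 0, -0.18], [0, 0, 0], 5]
    - [[0, 0, -0.18], [0, 0, 0], 5]
    - [[0, 0, -0.18], [0, 0, 0], 5]
    - [[0, 0, -0.18], [0, 0, 0], 5]
    - [[0, 0, -0.18], [0, 0, 0], 5]

```text
clock: 32.02
position: [0.522, -0.2367, 0.1113]
ee_rot: [-3.139, 0.003, 0.129]
wrist_force: [-0.5, -0.4, -0.4]
opening: 0.05
finger_force: 0.0
```

>>> apply_moves:
  series:
    - [[0, 0, -0.185], [0, 0, 0], 5]
    - [[0, 0, -0.185], [0, 0, 0], 5]
    - [[0, 0, -0.185], [0, 0, 0], 5]
    - [[0, 0, -0.185], [0, 0, 0], 5]
    - [[0, 0, -0.185], [0, 0, 0], 5]
    - [[0, 0, -0.185], [0, 0, 0], 5]
    - [[0, 0, -0.185], [0, 0, 0], 5]
    - [[0, 0, -0.185], [0, 0, 0], 5]
    - [[0, 0, 0], [0, 0, 0], 5]
    - [[0, 0, 0], [0, 0, 0], 5]

```text
clock: 33.28
position: [0.5228, -0.2371, 0.1125]
ee_rot: [-3.14, -0.001, 1.6]
wrist_force: [0.1, 0.4, 0.2]
opening: 0.0499
finger_force: 0.0
```

```bash
python3 -c "
from h import *
where();s=state();print(delta(s['position'],s['ee_rot'][2],[.5262,-.2387,.0555],1.606))"
```

```text
f [-0.0003  0.0009  0.1125] rot [-3.14e+00 -1.00e-03  1.60e+00] F [0.1 0.4 0.2] t 33.275
(np.float64(-0.006), array([-0.17,  0.33,  5.7 ]))
```

Now I'll regrasp and turn until it stops.

>>> apply_moves:
  series:
    - [[0, 0, 0], [-0.1, 0.3, 3], 5]
    - [[0, 0, 0], [0, 0, 2], 5]
    - [[0, 0, 0], [0, 0, 0.6], 5]
    - [[0, 0, 0], [0, 0, 0], 5]
    - [[0, 0, 0], [0, 0, 0], 0]
    - [[0, 0, 0], [0, 0, 0], 0]
    - [[0, 0, 0], [0, 0, 0], 0]
    - [[0, 0, 0], [0, 0, 0], 0]

```text
clock: 34.28
position: [0.5264, -0.2388, 0.0589]
ee_rot: [-3.142, 0.001, 1.603]
wrist_force: [-3.8, 0.2, 5.5]
opening: 0.0242
finger_force: 49.0
```

>>> apply_moves:
  series:
    - [[0, 0, 0.17], [0, 0, 0], 0]
    - [[0, 0, 0.17], [0, 0, 0], 0]
    - [[0, 0, 0.17], [0, 0, 0], 0]
    - [[0, 0, 0.17], [0, 0, 0], 0]
    - [[0, 0, 0.17], [0, 0, 0], 0]
    - [[0, 0, 0.17], [0, 0, 0], 0]
    - [[0, 0, 0.17], [0, 0, 0], 0]
    - [[0, 0, 0.17], [0, 0, 0], 0]
    - [[0, 0, 0.17], [0, 0, 0], 0]
    - [[0, 0, 0.17], [0, 0, 0], 0]
    - [[0, 0, 0.1], [0, 0, 0], 0]
    - [[0, 0, 0], [0, 0, 0], 0]

```text
clock: 35.78
position: [0.5263, -0.2387, 0.0589]
ee_rot: [3.141, 0.0, -0.198]
wrist_force: [-5.1, 0.2, 5.7]
opening: 0.0243
finger_force: 49.1
```

```bash
python3 -c "
from h import *
where();knob();s=state();print(s['q'][[0,5]],s['moment'],s['opening'])"
```

```text
f [-0.0005 -0.003   0.0589] rot [ 3.141  0.    -0.198] F [-5.1  0.2  5.7] t 35.775
top knob 8 [-0.003  0.027  0.102] axis [-0.733  0.681] bar ang deg 137.1
side knob 91 [0.004 0.019 0.103] axis [-0.472  0.882] bar ang deg 118.2
[-0.46856622  1.29958594] [ 0.0417817   0.76971947 -0.07348318] 0.024020684804474203
```

>>> apply_moves:
  series:
    - [[0, 0, 0.08], [0, 0, 0], 0]
    - [[0, 0, 0.08], [0, 0, 0], 0]
    - [[0, 0, 0], [0, 0, 0], 0]

```text
clock: 36.25
position: [0.5263, -0.2387, 0.0589]
ee_rot: [3.141, 0.0, -0.358]
wrist_force: [-4.7, 0.7, 5.7]
opening: 0.0241
finger_force: 49.1
```

```bash
python3 -c "
from h import *
where();s=state();print(s['q'][[0,5]],s['moment'],s['joint_efforts'][5])"
```

```text
f [-0.0005 -0.003   0.0589] rot [ 3.141  0.    -0.358] F [-4.7  0.7  5.7] t 36.25
[-0.46854278  1.46013817] [ 0.0628472   0.76765458 -0.04819529] 0.08509447099640965
```

>>> apply_moves:
  series:
    - [[0, 0, 0.06], [0, 0, 0], 0]
    - [[0, 0, 0.06], [0, 0, 0], 0]
    - [[0, 0, 0], [0, 0, 0], 0]

```text
clock: 36.62
position: [0.5272, -0.2391, 0.0589]
ee_rot: [3.141, -0.002, -0.476]
wrist_force: [-2.5, -1.4, 5.4]
opening: 0.0242
finger_force: 50.0
```

```bash
python3 -c "
from h import *
where();s=state();print(s['q'][[0,5]],s['moment'],s['joint_efforts'][5])"
```

```text
f [-0.0006 -0.004   0.0589] rot [ 3.141e+00 -2.000e-03 -4.760e-01] F [-2.5 -1.4  5.4] t 36.625
[-0.46842515  1.57843638] [-0.26511015  0.50085298  0.20626859] 0.3359706234186888
```

The torque jumped, so it's at the stop. I'll nudge it a little more, release and verify.

>>> apply_moves:
  series:
    - [[0, 0, 0.06], [0, 0, 0], 0]
    - [[0, 0, 0.06], [0, 0, 0], 0]
    - [[0, 0, 0], [0, 0, 0], 0]
    - [[0, 0, 0], [0, 0, 0], 0]

```text
clock: 37.12
position: [0.5284, -0.2401, 0.0589]
ee_rot: [3.141, -0.005, -0.595]
wrist_force: [0.9, -5.1, 3.2]
opening: 0.0242
finger_force: 49.8
```

>>> apply_moves:
  series:
    - [[0, 0, 0], [0, 0, 0], 5]
    - [[0, 0, 0], [0, 0, 0], 5]
    - [[0, 0, 0], [0, 0, 0], 5]
    - [[0, 0, 0], [0, 0, -3], 5]
    - [[0, 0, 0], [0, 0, -4], 5]
    - [[0, 0, 0], [0, 0, -5], 5]
    - [[0, 0, 0], [0, 0, 0], 5]

```text
clock: 38.0
position: [0.5298, -0.2398, 0.183]
ee_rot: [-3.14, -0.009, -0.596]
wrist_force: [0.3, 0.4, -0.0]
opening: 0.0499
finger_force: 0.0
```

Run:
```python
from h import *
np.set_printoptions(precision=4,suppress=True)
where();knob();lid();o=joints();p,F,ok=o['top']
# handle ridge: max z per x-bin
for x in np.arange(-.19,-.13,.01):
    m=ok&(abs(F[...,1]-.001)<.006)&(abs(F[...,0]-x)<.005)&(F[...,2]>.03)&(F[...,2]<.12)
    if m.sum():print('handle',round(x,3),m.sum(),np.median(F[m][:,2]))
# tweezers: compare with bench colour near target, print pale rows
P=np.dstack([F[...,:2]@Rz.T+C,F[...,2]])
m=ok&(P[...,0]>.50)&(P[...,0]<.645)&(abs(P[...,1]+.455)<.02)
g=p.astype(int).sum(-1)
ys,xs=np.where(m);sub=g[ys.min():ys.max()+1,xs.min():xs.max()+1];print(ys.min(),xs.min());print(sub[::3]//3)
```

```text
f [-0.0002 -0.0066  0.183 ] rot [-3.14  -0.009 -0.596] F [ 0.3  0.4 -0. ] t 38.0
top knob 129 [-0.001  0.019  0.104] axis [0.029 1.   ] bar ang deg 88.4
side knob 95 [0.005 0.006 0.103] axis [0.012 1.   ] bar ang deg 89.3
top 113 lid ang 0.03168803073250205 z 0.05609656222550843 [ 0.012 -0.05   0.05 ] [ 0.05  -0.03   0.061]
top grip 190 [-0.195 -0.007  0.062] [-0.137  0.008  0.076] ang 0.11992224824253182
side 115 lid ang -0.0013077266733620503 z 0.055866500285259114 [-0.059 -0.05   0.052] [ 0.05  -0.031  0.062]
handle -0.19 27 0.06986442557946448
handle -0.18 26 0.07073785064104376
handle -0.17 29 0.0704564846129987
handle -0.16 29 0.06965576053290512
handle -0.15 28 0.0689670346339023
handle -0.14 32 0.06770163298245757
252 483
[[74 70 64 60 59 61 63 66 66 68 69 69]
 [80 82 80 81 80 78 75 69 64 58 59 60]
 [81 81 80 78 80 80 79 80 80 76 66 53]]
```

>>> apply_moves:
  series:
    - [[0, 0, 0], [0, 0, -3], 5]
    - [[0, 0, 0], [0, 0, -3], 5]
    - [[0, 0, 0], [-4, -2.2, 0], 5]
    - [[0, 0, 0], [-4, -2.2, 0], 5]
    - [[0, 0, 0], [-4, -2.2, 0], 5]
    - [[0, 0, 0], [-4, -2.2, 0], 5]
    - [[0, 0, 0], [0, 0, 0], 5]
    - [[0, 0, 0], [0, 0, 0], 5]

```text
clock: 39.3
position: [0.4436, -0.0758, 0.2369]
ee_rot: [3.141, 0.0, -0.596]
wrist_force: [-0.0, -1.0, 1.1]
opening: 0.05
finger_force: 0.0
```

Run:
```python
from h import *
np.set_printoptions(precision=3,suppress=True,linewidth=200)
where();p,d=shot('top');a=cv2.imread('pics/top0.png')[:,:,::-1]
print(proj('top',[[.571,-.455,0],[.633,-.455,0],[.509,-.455,0]]))
D=np.abs(p.astype(int)-a).max(-1)>18
r=D[180:285,475:520];ys,xs=np.where(r)
print(len(xs));print('\n'.join(''.join('#' if c else '.' for c in row) for row in r[::2]))
print(d[225:232,488:494])
# bystander displacement check
g0=cv2.cvtColor(a.copy(),7);g1=cv2.cvtColor(p,7)
for n,(u,v) in dict(jar=(363,295),marker=(420,308),weight=(457,228),vial=(375,181),tape=(213,186),cutter=(285,185)).items():
    t=g0[v-14:v+14,u-14:u+14];s=g1[v-30:v+30,u-30:u+30];q=cv2.minMaxLoc(cv2.matchTemplate(s,t,5));print(n,q[1],np.array(q[3])-16)
```

```text
f [0.123 0.132 0.237] rot [ 3.141  0.    -0.596] F [-0.  -1.   1.1] t 39.3
[[491.017 228.122]
 [489.169 200.341]
 [492.887 256.237]]
357
.............................................
.............................................
.............................................
.............................................
.............................................
.............................................
.............................................
.............................................
.............................................
.............................................
..............#..............................
.............###.............................
.............###.............................
.............####............................
.............##.##...........................
.............##.###..........................
.............##..##..........................
.............##...##.........................
.............##...##.........................
.............##...##.........................
.............##...###......................
[... 1232 characters left out ...]
............
.....####....................................
.......######................................
########.#####...............................
##############...............................
.#####...###.................................
[[1.147 1.142 1.139 1.144 1.148 1.147]
 [1.145 1.146 1.139 1.15  1.153 1.148]
 [1.152 1.147 1.14  1.147 1.15  1.144]
 [1.146 1.146 1.14  1.148 1.148 1.148]
 [1.148 1.147 1.142 1.147 1.143 1.149]
 [1.141 1.147 1.144 1.148 1.145 1.146]
 [1.144 1.145 1.144 1.137 1.147 1.146]]
jar 0.3836689889431 [ 1 -2]
marker 0.8904850482940674 [3 1]
weight 0.9995937943458557 [0 0]
vial 0.9996505975723267 [0 0]
tape 0.9990221858024597 [0 0]
cutter 0.9993547201156616 [0 0]
```

The tweezers lie flat and clear, and the lid, clamp and knob check out.

```bash
python3 -c "
from rig import hand_in
print(hand_in())"
```

```text
the job is handed in; nothing more can be done
None
```

The job is handed in at about 39 s: the tweezers lie flat on clear bench, the lid is shut, the clamp is home and the T-handle is at its clockwise end stop, all checked by camera depth; four bystanders matched exactly, while the arm partly hid the jar and marker in the last view, though nothing was seen touching them.

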